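# Stand up the fallen levelling posts and run a ring gauge down each

### The arm

A 7-joint arm with a two-finger parallel gripper is mounted at the origin on a cart in front of the work surface, level with it; the furniture and walls round the work are solid. World frame = base frame: x ahead of the robot, y to its left, z up, the work surface at z = 0. Lengths are in m, angles in degrees, forces in N, time in s.
With the tool pointing down it reaches from about 0.35 to 0.775 m from the base axis. Payload 3.1 kg.
Tool frame: the origin (TCP) lies on the centre line of the jaws, within the pads' length; the fingertips stand 17 mm ahead of it and the grasp point (between the pads) lies 2 mm behind it (robot.tip_reach is the distance from the TCP to the fingertips, in m); z points along the fingers, y is the direction in which the jaws open and shut (so a half turn about z gives the same grasp; the last joint's range is limited). The gripper opens to 85 mm and grips with 20 to 120 N. Pads are 22 mm wide; open, the fingers measure 114 mm over their backs; the gripper's body (76 mm by 85 mm) begins 54 mm behind the grasp point. The pads swing forward as they close: fully open they stand 13 mm farther back than shut.
Start: joints at [63.73, 17.813, 0.802, 86.603, -0.252, 75.585, -1.558], TCP at [0.223, -0.503, 0.248] pointing down, gripper open.
Joint ranges: [-154.91, 154.91], [-16.99, 109.72], [-72.82, 74.43], [7.12, 147.25], [-82.49, 262.49], [11.32, 116.49], [-174.64, 174.64]. Speed limits (degrees/s): [159.86, 159.86, 180, 180, 180, 180, 180].

### API

Orientations are given as [roll, pitch, yaw] about the fixed x, y, z axes, in that order (R = Rz(yaw) Ry(pitch) Rx(roll)).
In Python, from station import robot, fingers, vision, workorder, recognise gives the robot as it stands. Calls block until the motion is done:
- robot.move_to(position, orientation): joint-space move of the TCP to a pose.
- robot.line_to(position, orientation=None, velocity=0.15, f_stop=None): straight line of the TCP; orientation=None keeps the orientation; velocity is the mean speed in m/s. With f_stop (N) it stops when the force on the tool has changed by that much, and returns True; else False.
- robot.move_j(angles): joint-space move.
- fingers.gripper_to(opening, force=None): opening from 0.0 (shut) to 1.0 (fully open); force is the grip in N (None keeps the last); returns when the fingers have stopped.
- robot.pause(seconds).
- robot.inverse_kinematics(position, orientation): joint angles nearest the present ones, or None.
- vision.grab_frame(name): name is "side" or "top" or "wrist"; returns the picture (480x640x3 uint8, red, green, blue); there is no depth.
- vision.calibration(name): a dict with "mtx" (3x3 intrinsics, pixels), "k1" (the pictures are not rectified: a ray, as slopes to the right and down, at radius r is drawn at 1 + k1 r^2 times it, then the intrinsics apply), "extrinsics" (4x4, takes a point from world to camera coordinates); the wrist camera has in their place "T_tool_cam" (4x4, takes a point from camera to tool coordinates, whose origin is the TCP and whose axes are the flange's). Camera axes: x right, y up, looking along -z (the intrinsics and any distortion apply to the point x, -y, -z); pixel columns grow to the right and rows downward; lengths in m; the calibration is good to about 2 mm. A picture is of the moment at which its call begins: read the wrist's pose just before it. calibration takes no time and is no camera call.
A pose or a line that the arm cannot do raises robot.PlanningError and nothing moves.
- workorder.close_job(): hands the job in, once; it reports no verdict.
Trained networks look in the newest picture that a camera, given by its name, has taken for a name from the list of things; names that differ only in an ending like _2 or _b are one class to them, and where a whole thing is asked for, a point or a joint stands for the part that bears it (a point fixed in the world has none). Each returns a list of dicts, best first, with "p" (0 to 1); they miss things now and then, are a little off and sometimes report something else, mostly with a low value. They report only what shows in the picture. A call takes as long as a camera call. They do not tell look-alikes from the thing itself.
- recognise(label, camera): "rect" ([centre column, centre row, width, height] in pixels, round what is visible of it).
Readings, each from a call of its own:
- robot.current_time_s(): time.
- robot.current_joint_positions(): joint angles.
- robot.current_dq(): joint speeds.
- robot.current_joint_torque(): joint torques, N m.
- robot.current_tool_pos(): TCP position.
- robot.current_eef_rot(): TCP orientation.
- robot.current_contact_force(): force on the tool from outside, world axes, zero at the start.
- robot.current_torque(): the same for the moment, N m.
- robot.current_finger_gap(): opening from 0.0 (shut) to 1.0 (fully open).
Only numpy, scipy, OpenCV 4.12 (cv2) and the standard library are available. Lean on these libraries where they do the work, as an engineer would, in place of code of your own. Each camera call takes 0.05 s, during which the arm holds its last target.

### The job

Check the threads of the levelling posts on the worktop: press the red button so that the gauge case springs open, set every fallen post upright on its hexagonal foot, and screw one of the green-banded ring gauges clockwise onto the stud of each post, counting the turns, until it comes up hard against the shoulder. Leave the gauges screwed home on their standing posts for the inspector to read, any spare gauges in the open case, and everything else on the worktop where it is.

Things in the scene. Friction and masses are not known exactly. Their poses are not given: they have to be found in the camera images.
- gauge_case: grey clamshell gauge case fixed to the worktop, lower shell 140 mm deep (x) by 210 mm wide (y) by 34 mm high, 5 mm walls, inner floor 8 mm up. Origin: centre of its underside; x points from catch to hinge (away from the robot), z up. Three gauges stand on the inner floor round white studs 17 mm in diameter, 10 mm high, at y = +65, 0 and -65 mm, x = 0.
- case_lid (a joint): the case's lid, hinged along the back upper edge at x = +74 mm, z = 34 mm in the case's frame; 0 closed, grows as it opens, springs open to its stop at 1.75 rad (just past upright) when the catch is released, and stays open. Closed, its top is 58 mm above the worktop; open, it stands up behind the gauges to 180 mm.
- case_lid_edge (a point): middle of the front upper edge of the lid, on its outer face.
- button_top (a point): centre of the top of the red round push button, 25 mm in diameter, 50 mm above the worktop, on the black catch block in front of the case (x = -106 mm in the case's frame). Pressed straight down it moves 6 mm, needs about 6 N, and frees the lid after about 4 mm; it springs back up.
- gauge_1: threaded ring gauge, dark steel, knurled, green band; 50 mm outside diameter, 26 mm high, 0.15 kg. Fits every post. Clear bore 20 mm inside the thread crests, so it drops over the stud's plain end and stops on the thread, its lower face then 67 to 78 mm above the post's underside. Origin: middle of the ring, 13 mm above its lower face; z along its axis; either face may go down. Starts in the case.
- gauge_2: ring gauge, same as gauge_1. Turned clockwise seen from above it sinks 10 mm per turn of ring against post, 0.5 to 1.6 turns in all, until its lower face meets the shoulder (62 mm above the post's underside); turned on, it only drags the post round. The thread has about 2 mm of axial play; the gauge stays where it is let go.
- gauge_3: ring gauge, same as gauge_1.
- post_1: levelling post, 104 mm long, 0.7 kg: steel hex foot 64 mm across flats, 14 mm thick; dark stem 38 mm dia. from 14 to 62 mm, ending in a flat shoulder; above it an 18 mm stud with a round nose, tip at 104 mm, with a coarse right-hand thread ridge (29 mm dia., pitch 10 mm, oiled) from 70 to 82 mm. Origin: centre of the foot's underside, z from foot to stud tip. If present it starts standing.
- post_2: levelling post, same as post_1, but starts toppled: it lies on a flat of its foot and the rim of its thread, stud end to the robot's right and 14 degrees downward. Centre of mass 23 mm from the underside: with an edge of the foot on the table and a lean under 35 degrees it rocks upright by itself. Posts are not clamped: under a turning gauge a post may creep or turn a little, and can be nudged.
- post_3: levelling post, same as post_1 and, if present, starts toppled like post_2.
- lens_tissue: small yellow booklet of lens tissue, 68 x 100 x 8 mm; leave alone. Origin: centre of the underside.
Things that resemble listed ones, but are neither listed nor needed, are in the scene too. What is shaped like the post_2 but purple is not meant.

How it is judged (in metres and radians):
On the way:
1. the case's lid has sprung open to its stop (value of joint case_lid above 1.6 rad), for 0.2 s.
At the end, for the whole second after the job is handed in: Every post present stands upright (within 0.05 rad) and at rest on its hexagonal foot on the worktop with a ring gauge screwed home on it: the ring's lower face within 1.5 mm of the shoulder, its axis along the post's; any gauge not needed lies in the case's lower shell; the lid is open at its stop (value of joint case_lid above 1.6 rad and angle between each of post_1, post_2, post_3's own z axis and vertical below 0.05 rad and height (world z) of each of post_1, post_2, post_3 below 0.004 m and linear speed of each of post_1, post_2, post_3 below 0.02 m/s and ((horizontal distance between gauge_1 and post_1 below 0.004 m and z of gauge_1 in the frame of post_1 below 0.0766 m) or (horizontal distance between gauge_2 and post_1 below 0.004 m and z of gauge_2 in the frame of post_1 below 0.0766 m) or (horizontal distance between gauge_3 and post_1 below 0.004 m and z of gauge_3 in the frame of post_1 below 0.0766 m)) and ((horizontal distance between gauge_1 and post_2 below 0.004 m and z of gauge_1 in the frame of post_2 below 0.0766 m) or (horizontal distance between gauge_2 and post_2 below 0.004 m and z of gauge_2 in the frame of post_2 below 0.0766 m) or (horizontal distance between gauge_3 and post_2 below 0.004 m and z of gauge_3 in the frame of post_2 below 0.0766 m)) and ((horizontal distance between gauge_1 and post_3 below 0.004 m and z of gauge_1 in the frame of post_3 below 0.0766 m) or (horizontal distance between gauge_2 and post_3 below 0.004 m and z of gauge_2 in the frame of post_3 below 0.0766 m) or (horizontal distance between gauge_3 and post_3 below 0.004 m and z of gauge_3 in the frame of post_3 below 0.0766 m)) and (height (world z) of gauge_1 above 0.068 m or horizontal distance between gauge_1 and gauge_case below 0.1 m) and (height (world z) of gauge_2 above 0.068 m or horizontal distance between gauge_2 and gauge_case below 0.1 m) and (height (world z) of gauge_3 above 0.068 m or horizontal distance between gauge_3 and gauge_case below 0.1 m)); the robot touches nothing.
It fails at once if the lens tissue is pushed aside (distance of lens_tissue from where it was at the start of the episode above 0.04 m).
Of post_1, post_3 only 1 to 2 are there at a start; the rules pass over those that are not, and their reading is None.
At some moment in a run one of post_2, post_3 may be knocked a few centimetres aside while the robot is not near it.
Once in a run the grip may slacken for a moment while it holds something.
It also fails if it takes over 210 s, if anything falls off the work surface, if the arm or the gripper's body presses on something with over 40 N, if the wrist force passes 120 N, or if a joint passes its speed limit or range.

## Working session

There is one attempt and no reset: what is moved stays moved. The work goes in short steps, each a Python script; the robot and the scene stay as the last script left them, time stands still between calls to the robot, and variables do not carry over. Pictures are saved under pics/ and viewed, and the job is handed in when it is done.

```bash
ls -la; mkdir -p pics; python3 - <<'E'
from station import robot, fingers, vision, workorder, recognise
import cv2
print(robot.current_time_s(), robot.tip_reach)
for n in ["side","top","wrist"]:
    im=vision.grab_frame(n); cv2.imwrite(f"pics/{n}0.png",im[:,:,::-1])
    c=vision.calibration(n); print(n,{k:(v.tolist() if hasattr(v,'tolist') else v) for k,v in c.items()})
    if n!='wrist':
        for l in ["gauge_case","button_top","gauge_1","post_1","lens_tissue","case_lid_edge"]:
            print(l,[( [round(x) for x in d["rect"]],round(d["p"],2)) for d in recognise(l,n)])
print(robot.current_time_s())
E
```

```text
total 12
drwxr-xr-x  3 agent agent 4096 Dec  7 07:07 .
drwxr-xr-x 23 root  root  4096 Dec  7 07:07 ..
drwxr-xr-x  2 agent agent 4096 Dec  7 07:07 pics
0.0 0.017
side {'mtx': [[616.8613642848665, 0.0, 333.6433346519044], [0.0, 616.8613642848665, 230.12648402301383], [0.0, 0.0, 1.0]], 'k1': -0.17978066103357349, 'extrinsics': [[0.9919808952927087, -0.12606434126348268, -0.009037988497451285, -0.5238858380492848], [0.09257792997369484, 0.6760739369452858, 0.7309947733500475, -0.15175525553919778], [-0.08604202610388448, -0.725969567988291, 0.6823232050127217, -1.56746892249559], [0.0, 0.0, 0.0, 1.0]]}
gauge_case [([328, 200, 78, 60], 0.86)]
button_top [([296, 197, 4, 12], 0.42)]
gauge_1 []
post_1 [([327, 286, 31, 42], 0.93), ([349, 359, 35, 52], 0.69), ([271, 174, 24, 33], 0.55)]
lens_tissue [([417, 365, 40, 43], 0.66)]
case_lid_edge [([337, 196, 49, 57], 0.9)]
top {'mtx': [[502.9777002629366, 0.0, 311.86071178397367], [0.0, 502.9777002629366, 245.18206773252473], [0.0, 0.0, 1.0]], 'k1': -0.08319816811346104, 'extrinsics': [[-0.015848416204844663, -0.99984330479232, -0.00788628973407117
[... 255 characters left out ...]
.62)]
button_top []
gauge_1 []
post_1 [([459, 260, 48, 28], 0.84), ([170, 318, 45, 35], 0.76), ([364, 265, 43, 26], 0.61)]
lens_tissue [([464, 196, 44, 36], 0.6), ([231, 256, 101, 88], 0.36)]
case_lid_edge [([226, 247, 94, 62], 0.87)]
wrist {'mtx': [[421.80310804687684, 0.0, 318.3707645430846], [0.0, 421.80310804687684, 236.40306985532982], [0.0, 0.0, 1.0]], 'k1': -0.08513152421398851, 'T_tool_cam': [[0.0005719695381274593, 0.9600549921384526, 0.2798108020089283, 0.07205040408136842], [0.9999995423299877, -0.00033452512195885573, -0.0008963441054502836, -0.0009689798249299386], [-0.0007669358904440122, 0.2798111866294395, -0.9600547440882535, -0.1248917603261065], [0.0, 0.0, 0.0, 1.0]]}
0.75
```

View pics/side0.png

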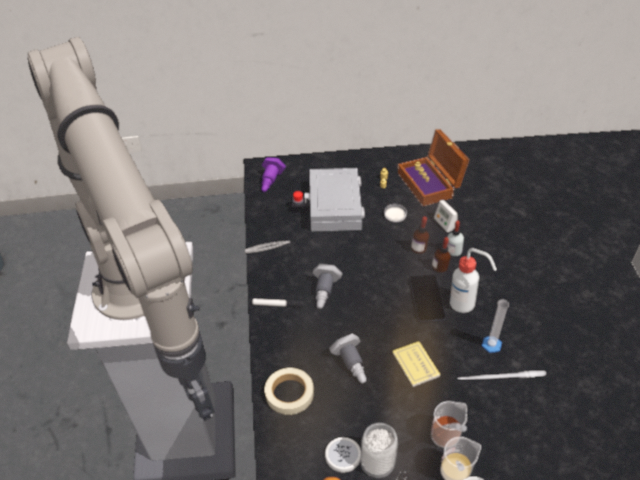

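View pics/top0.png

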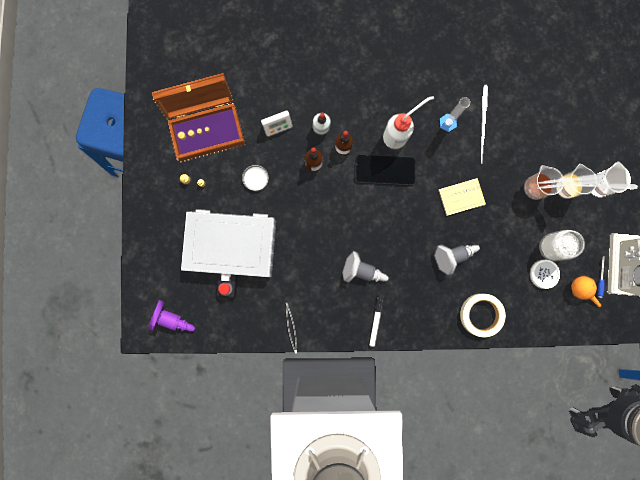

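```bash
cat > h.py <<'E'
from station import robot, fingers, vision, workorder, recognise
import cv2, numpy as np
from scipy.spatial.transform import Rotation as Ro
def tool_T():
    T=np.eye(4);T[:3,:3]=Ro.from_euler('xyz',robot.current_eef_rot(),degrees=True).as_matrix();T[:3,3]=robot.current_tool_pos();return T
def cam_world(n,T=None):
    c=vision.calibration(n)
    if n=='wrist': return c,(T if T is not None else tool_T())@np.array(c['T_tool_cam'])
    return c,np.linalg.inv(np.array(c['extrinsics']))
def ray(n,px,T=None):
    c,M=cam_world(n,T); K=np.array(c['mtx']); 
    p=cv2.undistortPoints(np.array([[px]],float),K,np.array([c['k1'],0,0,0,0.]))[0,0]
    d=M[:3,:3]@np.array([p[0],-p[1],-1]); return M[:3,3],d
def px2w(n,px,z,T=None):
    o,d=ray(n,px,T); return o+d*(z-o[2])/d[2]
def w2px(n,P,T=None):
    c,M=cam_world(n,T); q=(np.linalg.inv(M)@np.append(P,1))[:3]; q=np.array([q[0],-q[1],-q[2]])
    return cv2.projectPoints(q.reshape(1,1,3),np.zeros(3),np.zeros(3),np.array(c['mtx']),np.array([c['k1'],0,0,0,0.]))[0].ravel()
def grab(n,fn=None):
    T=tool_T(); im=vision.grab_frame(n)
    if fn: cv2.imwrite(f'pics/{fn}.png',im[:,:,::-1])
    return im,T
def crop(im,fn,box,s=4):
    x0,y0,x1,y1=box; cv2.imwrite(f'pics/{fn}.png',cv2.resize(im[y0:y1,x0:x1,::-1],None,fx=s,fy=s,interpolation=cv2.INTER_CUBIC))
def rec(l,n): return [([round(float(x),1) for x in d["rect"]],round(d["p"],2)) for d in recognise(l,n)]
E
python3 - <<'E'
from h import *
im=cv2.imread('pics/top0.png')[:,:,::-1]
crop(im,'c0',(330,220,500,300),4)
crop(im,'c1',(140,200,290,340),4)
for nm,p,z in [('A foot',(352,268),.03),('A tip',(386,278),.01),('B foot',(445,260),.03),('B tip',(478,247),.01),('button',(225,289),.05),('caseFL',(182,275),.058),('caseFR',(272,277),.058),('caseBL',(188,212),.058),('caseBR',(274,216),.058),('tissue',(462,197),0),('tape',(483,315),.02),('tweez',(290,325),0),('purple',(172,318),0),('marker',(376,322),0)]:
    print(nm,px2w('top',p,z).round(3))
E
```

```text
A foot [ 0.503 -0.044  0.03 ]
A tip [ 0.478 -0.128  0.01 ]
B foot [ 0.518 -0.269  0.03 ]
B tip [ 0.55  -0.357  0.01 ]
button [0.458 0.257 0.05 ]
caseFL [0.492 0.357 0.058]
caseFR [0.484 0.145 0.058]
caseBL [0.641 0.343 0.058]
caseBR [0.628 0.139 0.058]
tissue [ 0.676 -0.325  0.   ]
tape [ 0.384 -0.36   0.02 ]
tweez [0.367 0.108 0.   ]
purple [0.388 0.398 0.   ]
marker [ 0.371 -0.102  0.   ]
```

View pics/c0.png

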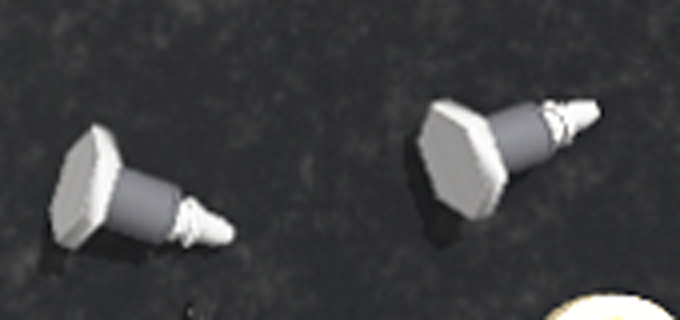

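View pics/c1.png

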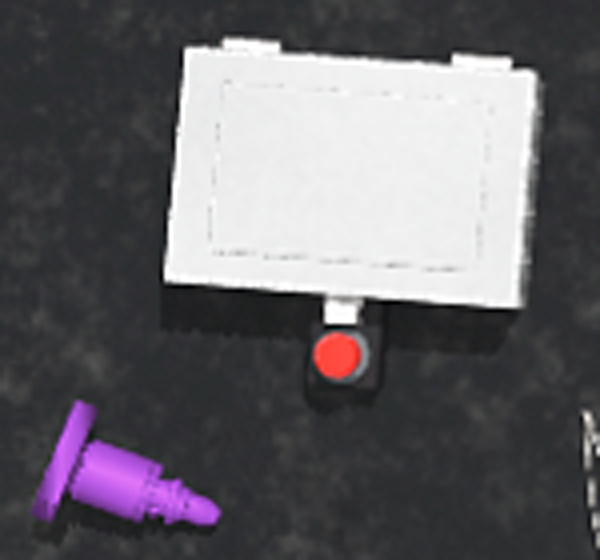

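Grey fallen posts are at top (365,269) and (458,256), and both match post_2/3. The purple one at (172,318) is the excluded look-alike. I see no standing post, so post_1 is absent. The button is at (224,289). I'll press it first.

```bash
python3 - <<'E'
from h import *
print(robot.current_eef_rot())
b=px2w('top',(224.5,288.8),.05); print(b)
for yaw in (0,90,180,-90,45,-45):
    print(yaw,[None if (q:=robot.inverse_kinematics(p,[180,0,yaw])) is None else np.round(q,0).tolist() for p in ([b[0],b[1],.1],[.5,-.08,.12],[.53,-.3,.12],[.56,.18,.04])])
E
```

```text
[1.79996151e+02 5.65700817e-04 2.38882144e+01]
[0.45831026 0.2582549  0.05      ]
0 [[4.0, 31.0, -48.0, 101.0, 26.0, 60.0, -143.0], [23.0, 21.0, -20.0, 103.0, 8.0, 58.0, -90.0], [32.0, 30.0, -6.0, 87.0, 3.0, 63.0, -65.0], [5.0, 39.0, -36.0, 94.0, 26.0, 56.0, -130.0]]
90 [[8.0, 34.0, -55.0, 101.0, 31.0, 62.0, -58.0], [32.0, 23.0, -32.0, 103.0, 14.0, 58.0, -5.0], [40.0, 31.0, -18.0, 87.0, 10.0, 64.0, 20.0], [9.0, 41.0, -43.0, 94.0, 31.0, 58.0, -44.0]]
180 [[8.0, 34.0, -55.0, 101.0, 31.0, 62.0, 33.0], [35.0, 23.0, -36.0, 103.0, 16.0, 59.0, 83.0], [49.0, 34.0, -32.0, 86.0, 19.0, 65.0, 104.0], [9.0, 41.0, -43.0, 94.0, 32.0, 58.0, 46.0]]
-90 [[12.0, 37.0, -62.0, 101.0, 36.0, 65.0, 119.0], [-40.0, 32.0, 65.0, 105.0, -32.0, 64.0, -143.0], [21.0, 30.0, 10.0, 87.0, -5.0, 63.0, -148.0], [19.0, 50.0, -62.0, 93.0, 47.0, 67.0, 125.0]]
45 [[9.0, 34.0, -56.0, 101.0, 32.0, 63.0, -103.0], [28.0, 22.0, -27.0, 103.0, 11.0, 58.0, -48.0], [36.0, 31.0, -12.0, 87.0, 7.0, 63.0, -22.0], [12.0, 43.0, -48.0, 94.0, 36.0, 60.0, -92.0]]
-45 [[-70.0, 31.0, 54.0, 104.0, -29.0, 60.0, -141.0], [18.0, 20.0, -14.0, 103.0, 6.0, 57.0, -133.0], [27.0, 30.0, 2.0, 87.0, -1.0, 63.0, -106.0], [-1.0, 36.0, -27.0, 94.0, 19.0, 54.0, -170.0]]
```

```bash
python3 - <<'E'
from h import *
b=px2w('top',(224.5,288.8),.05)
x,y=b[0]-.002,b[1]
robot.move_to([x,y,.2],[180,0,180]); fingers.gripper_to(0,30)
T=robot.tip_reach
robot.line_to([x,y,.05+T+.012],velocity=.2)
r=robot.line_to([x,y,.05+T-.006],velocity=.03,f_stop=15)
print(r,robot.current_tool_pos(),robot.current_contact_force(),robot.tip_reach)
robot.line_to([x,y,.2],velocity=.2)
print(robot.current_time_s())
im,_=grab('top','top1'); crop(im,'c2',(120,160,320,310),4)
print(rec('case_lid_edge','top'),rec('gauge_1','top'))
E
```

```text
False [0.45683232 0.25846452 0.06159973] [ 0.46404106 -1.18859081  5.71081921] 0.017
6.675
[([223.2, 199.6, 102.3, 34.6], 0.66)] [([204.2, 242.1, 21.3, 25.0], 0.88), ([256.8, 248.8, 19.8, 19.2], 0.76), ([227.9, 243.4, 21.2, 16.7], 0.54)]
```

View pics/c2.png

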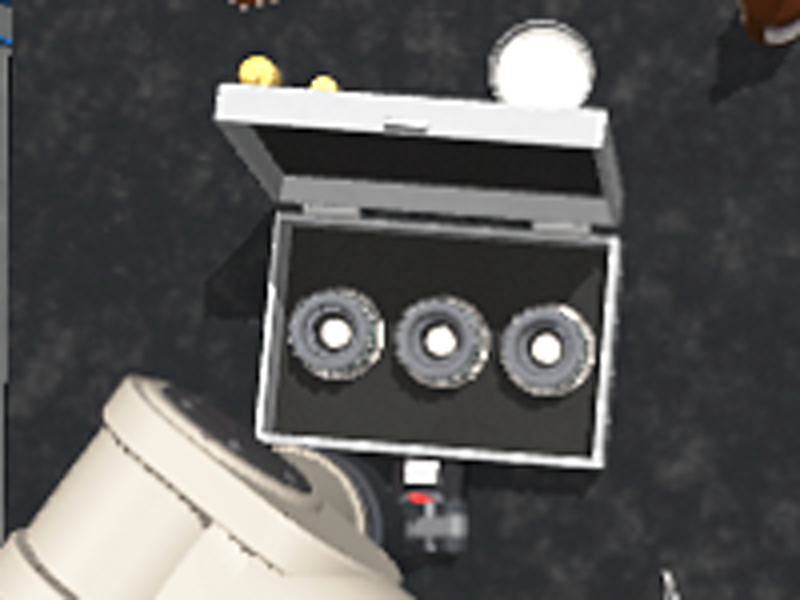

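```bash
cat >> h.py <<'E'
def fallen(foot,tip):
    f=px2w('top',foot,.0327); t=px2w('top',tip,.009); d=(t-f)[:2]; L=np.hypot(*d); d/=L
    return t[:2],d,L   # tip xy, dir foot->tip
# tool frame for tilt: post heading angle h (dir foot->tip); tool z tilted; tilt a>0: tool points toward foot side
def tool_rot(d,a,flip=False):
    d3=np.array([d[0],d[1],0.]); a=np.radians(a)
    z=np.array([0,0,-1.])*np.cos(a)-d3*np.sin(a)
    y=np.cross([0,0,1.],d3)
    if flip: y=-y
    x=np.cross(y,z)
    return Ro.from_matrix(np.c_[x,y,z]).as_euler('xyz',degrees=True)
E
python3 - <<'E'
from h import *
for nm,f,t in [('A',(351.2,267),(388,278.2)),('B',(445.5,260),(479.2,246.8))]:
    tip,d,L=fallen(f,t); print(nm,tip,d,L,np.degrees(np.arctan2(d[1],d[0])))
    g=tip-d*.057
    for flip in (0,1):
        for a in (45,30,15,0,-20,-40,-60,-80):
            q=robot.inverse_kinematics([g[0],g[1],.06],tool_rot(d,a,flip)); print(flip,a,None if q is None else np.round(q).tolist())
for p in [(203.5,243.2),(230,245.2),(256.5,247.2)]: print(px2w('top',p,.034))
for p in [(203.5,242.8),(230.2,244.8),(256.5,246.8)]: print(px2w('top',p,.018))
E
```

```text
A [ 0.47733304 -0.13294248] [-0.29600672 -0.95518586] 0.0949893132132292 -107.21791455309192
0 45 [68.0, 45.0, -47.0, 106.0, -17.0, 51.0, 23.0]
0 30 [60.0, 36.0, -45.0, 108.0, -8.0, 47.0, 9.0]
0 15 [50.0, 30.0, -42.0, 108.0, 7.0, 47.0, -10.0]
0 0 [33.0, 27.0, -34.0, 107.0, 19.0, 51.0, -27.0]
0 -20 [15.0, 31.0, -28.0, 104.0, 36.0, 64.0, -48.0]
0 -40 [1.0, 40.0, -23.0, 98.0, 46.0, 80.0, -61.0]
0 -60 [-8.0, 51.0, -20.0, 92.0, 53.0, 96.0, -68.0]
0 -80 [-14.0, 64.0, -16.0, 85.0, 58.0, 111.0, -72.0]
1 45 [-8.0, 55.0, 64.0, 109.0, -76.0, 100.0, -110.0]
1 30 [74.0, 51.0, -70.0, 108.0, 23.0, 50.0, 163.0]
1 15 [65.0, 44.0, -69.0, 108.0, 33.0, 54.0, 148.0]
1 0 [54.0, 42.0, -68.0, 107.0, 44.0, 63.0, 132.0]
1 -20 [37.0, 45.0, -63.0, 103.0, 56.0, 80.0, 117.0]
1 -40 [21.0, 52.0, -56.0, 97.0, 62.0, 97.0, 107.0]
1 -60 [8.0, 60.0, -48.0, 91.0, 67.0, 112.0, 103.0]
1 -80 [-20.0, 62.0, -6.0, 85.0, 52.0, 105.0, 112.0]
B [ 0.55017949 -0.36022923] [ 0.33033382 -0.94386417] 0.0964734287793965 -70.7109619872846
0 45 [52.0, 68.0, -35.0, 46.0, 3.0, 107.0, 46.0]
0 30 [54.0, 58.0, -37.0, 62.0, 10.0, 90.0, 43.0]
0
[... 228 characters left out ...]
.0, 105.0, 77.0, -61.0]
0 -80 [21.0, 59.0, -31.0, 121.0, 115.0, 102.0, -75.0]
1 45 [28.0, 67.0, 32.0, 48.0, -45.0, 115.0, -108.0]
1 30 [11.0, 66.0, 64.0, 64.0, -60.0, 109.0, -95.0]
1 15 [1.0, 58.0, 64.0, 78.0, -53.0, 90.0, -94.0]
1 0 [-10.0, 50.0, 64.0, 91.0, -48.0, 70.0, -97.0]
1 -20 [65.0, 49.0, -68.0, 103.0, 72.0, 67.0, 170.0]
1 -40 [54.0, 45.0, -60.0, 115.0, 92.0, 70.0, 144.0]
1 -60 [38.0, 50.0, -48.0, 121.0, 108.0, 86.0, 122.0]
1 -80 [21.0, 59.0, -31.0, 121.0, 115.0, 102.0, 105.0]
[0.56818512 0.31155879 0.034     ]
[0.56230554 0.24739518 0.034     ]
[0.55645272 0.18360094 0.034     ]
[0.57043458 0.31514163 0.018     ]
[0.56446589 0.24962947 0.018     ]
[0.5585409  0.18547039 0.018     ]
```

```bash
cat >> h.py <<'E'
def upright(foot,tip,a0=35,a1=-55,dest=None,dry=False):
    tp,d,L=fallen(foot,tip); f=px2w('top',foot,.0327)[:2]
    mid=(tp+f)/2; g=mid-d*0+ d*(44-55.5)*.97e-3   # t=44 ; mid is t=55.5
    P=np.array([g[0],g[1],.0237]); print('g',P,'L',L,d)
    R0=tool_rot(d,a0); z0=Ro.from_euler('xyz',R0,degrees=True).as_matrix()[:,2]
    T0=P-.002*z0
    dst=np.array([*(g if dest is None else dest),.0])
    q=robot.inverse_kinematics(T0-.1*z0,R0); print(q)
    if dry: return
    robot.move_to(T0-.1*z0,R0); fingers.gripper_to(1.0,60)
    s=robot.line_to(T0,velocity=.12,f_stop=12); print('down stop',s,robot.current_tool_pos()-T0)
    fingers.gripper_to(0.0,80); print('gap',robot.current_finger_gap())
    up=np.array([dst[0],dst[1],.085])
    robot.line_to([T0[0],T0[1],.085],velocity=.12); print('gap',robot.current_finger_gap(),robot.current_contact_force())
    n=6
    for i in range(1,n+1):
        robot.line_to(T0*[1,1,0]+[0,0,.085] if dest is None else (T0*[1,1,0]+[0,0,.085])*(1-i/n)+up*i/n,tool_rot(d,a0+(a1-a0)*i/n),velocity=.1)
    print('rotated',robot.current_tool_pos(),'gap',robot.current_finger_gap(),robot.current_time_s())
    return d
E
python3 - <<'E'
from h import *
a=cv2.imread('pics/top0.png');b=cv2.imread('pics/top1.png')
print(np.abs(a[225:295,335:495].astype(int)-b[225:295,335:495]).max())
upright((445.5,260),(479.2,246.8))
grab('side','s1');grab('top','top2');grab('wrist','w1')
E
```

```text
4
g [ 0.5305604  -0.30417152  0.0237    ] L 0.0964734287793965 [ 0.33033382 -0.94386417]
[ 51.21953749  64.66101039 -35.24600914  39.58905474   8.31388995
 108.14981607  46.55817597]
down stop False [ 0.00054655 -0.00072126  0.00067997]
gap 0.4165263228762233
gap 0.41849670749002393 [-0.82813623  0.56368112 -9.21725206]
rotated [ 0.53190132 -0.3061228   0.08536009] gap 0.41932372016688113 14.9
```

```bash
python3 -c "
import cv2
a=cv2.imread('pics/s1.png')[200:440,230:550];b=cv2.imread('pics/w1.png')
cv2.imwrite('pics/m1.png',cv2.resize(a,None,fx=2.2,fy=2.2))"
```

```text
(no output)
```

View pics/m1.png

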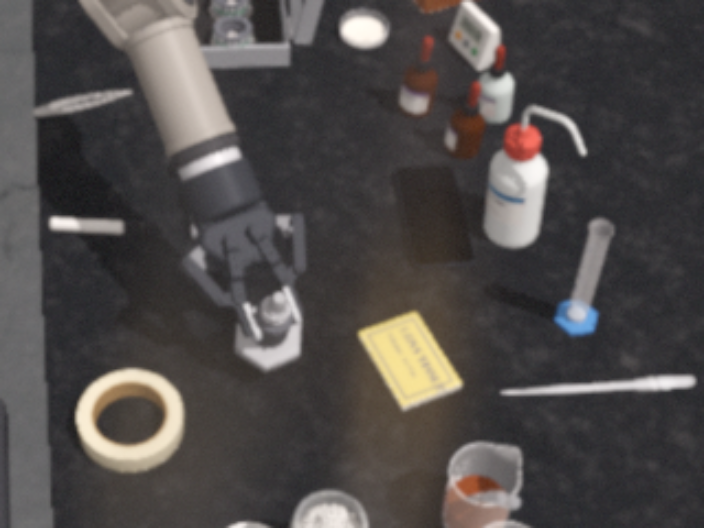

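View pics/w1.png

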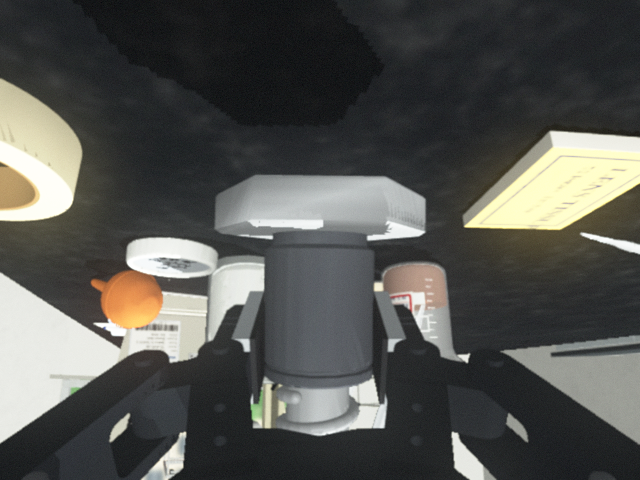

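```bash
cat >> h.py <<'E'
def setdown():
    p=np.array(robot.current_tool_pos()); 
    robot.line_to([p[0],p[1],.062],velocity=.08)
    s=robot.line_to([p[0],p[1],.036],velocity=.03,f_stop=5); print('contact',s,robot.current_tool_pos(),robot.current_contact_force())
    fingers.gripper_to(.55); robot.pause(.3); fingers.gripper_to(1.0); robot.pause(.5)
    z=tool_T()[:3,2]; p=np.array(robot.current_tool_pos())
    robot.line_to(p-.10*z,velocity=.15)
    print(robot.current_time_s())
E
python3 - <<'E'
from h import *
setdown()
grab('side','s2');im,_=grab('wrist','w2')
a=cv2.imread('pics/s2.png')[200:440,230:550]; cv2.imwrite('pics/m2.png',cv2.resize(a,None,fx=2,fy=2))
E
```

```text
contact True [ 0.53219708 -0.30660122  0.05497247] [-0.39209214  3.57162857  5.48054022]
18.2917
```

View pics/m2.png

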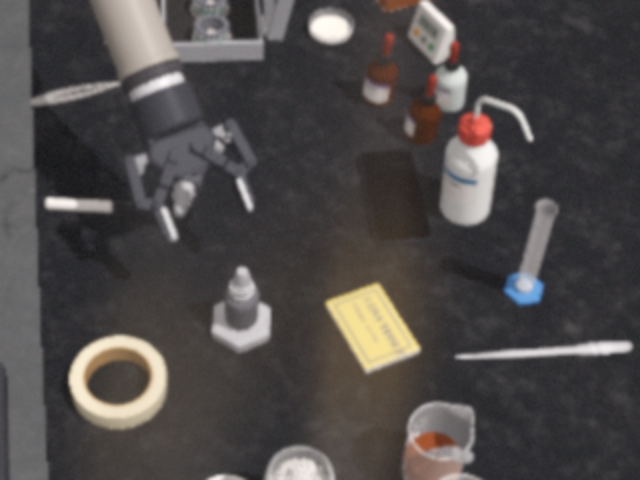

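View pics/w2.png

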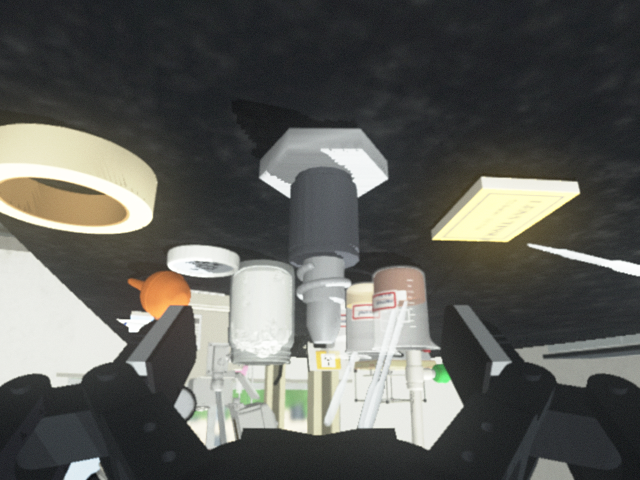

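```bash
python3 - <<'E'
from h import *
p=np.array(robot.current_tool_pos()); robot.line_to(p+[0,0,.12],velocity=.25)
robot.move_to([.42,-.25,.33],[180,0,90])
im,_=grab('top','top3'); crop(im,'c3',(320,210,500,310),4)
print(rec('post_2','top'),robot.current_time_s())
E
```

```text
[([371.4, 232.6, 38.7, 31.0], 0.63), ([171.1, 317.5, 42.3, 31.4], 0.6)] 20.25
```

View pics/c3.png

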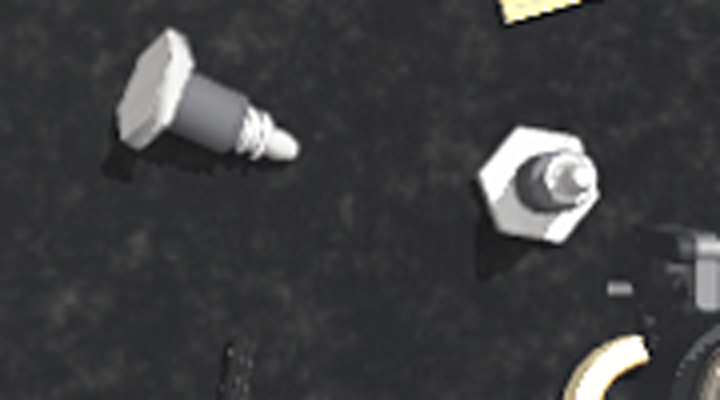

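```bash
python3 - <<'E'
from h import *
upright((358.3,232.2),(394.9,247.7))
a=vision.grab_frame('side')[200:440,230:550,::-1]; cv2.imwrite('pics/m3.png',cv2.resize(a,None,fx=2,fy=2))
E
```

```text
g [ 0.5742484  -0.09608056  0.0237    ] L 0.09806290026497502 [-0.37929536 -0.92527565]
[ 32.85311302  32.26769179   0.81202175  95.75649861 -38.66214918
  65.55761949  32.03689758]
down stop False [ 0.00039731 -0.00104851  0.00045443]
gap 0.41763360711131986
gap 0.41671257011452856 [ 0.6147281   0.29352369 -8.06125764]
rotated [ 0.57371109 -0.09784894  0.08470424] gap 0.4113607333133539 26.1333
```

View pics/m3.png

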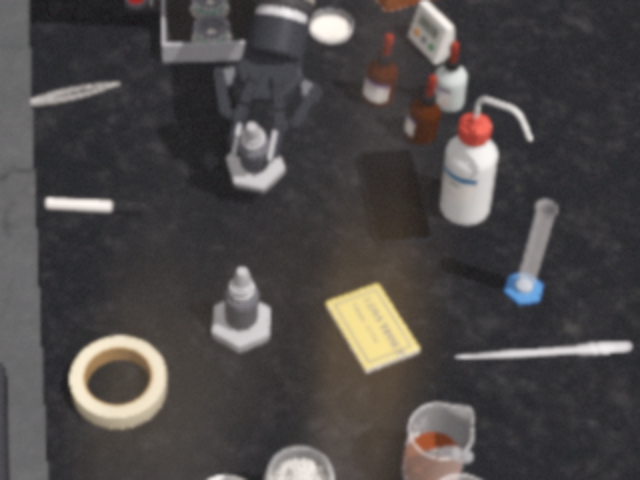

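```bash
sed -i "s/    robot.line_to(p-.10\*z,velocity=.15)/    robot.line_to(p-.015*z,velocity=.1); robot.line_to(p-.015*z+[0,0,.16],velocity=.25)/" h.py
python3 - <<'E'
from h import *
setdown()
robot.move_to([.45,.1,.33],[180,0,180])
im,_=grab('top','top4'); crop(im,'c4',(320,200,500,300),4)
a=vision.grab_frame('side')[200:440,230:550,::-1]; cv2.imwrite('pics/m4.png',cv2.resize(a,None,fx=2,fy=2))
print(robot.current_time_s())
E
```

```text
contact True [ 0.57459185 -0.09887626  0.05473176] [2.04354671 2.29811512 5.81154473]
29.7
31.4667
```

View pics/c4.png

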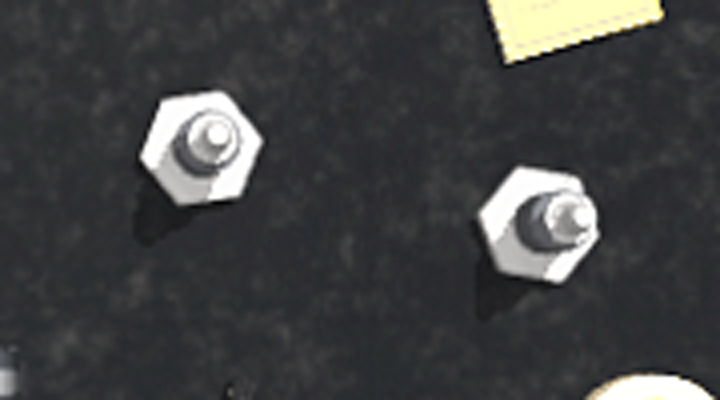

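View pics/m4.png

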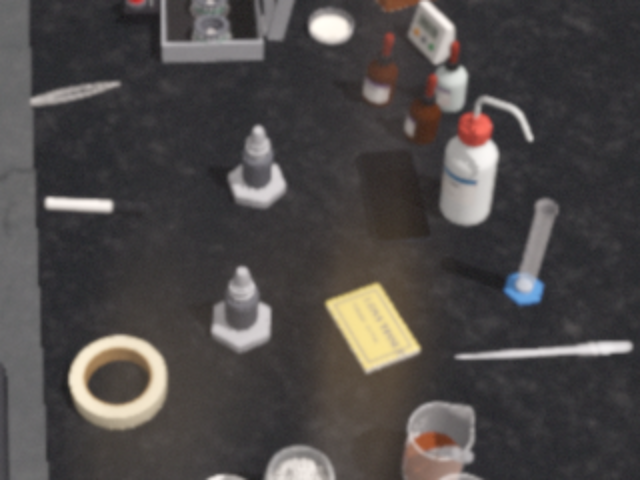

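```bash
python3 - <<'E'
from h import *
robot.move_to([.5575,.1845,.184],[180,0,-95.2])
print(robot.current_joint_positions().round(0) if hasattr(robot.current_joint_positions(),'round') else robot.current_joint_positions())
im,T=grab('wrist','w5'); np.save('T5',T)
print(T.round(4).tolist(),rec('gauge_1','wrist'),robot.current_time_s())
print(w2px('wrist',[.5575,.1845,.034],T))
E
```

```text
[-34.  25.  20.  87.  -9.  69. 162.]
[[-0.0915, -0.9958, 0.0005, 0.5577], [-0.9958, 0.0915, -0.0001, 0.1843], [0.0, -0.0005, -1.0, 0.1843], [0.0, 0.0, 0.0, 1.0]] [([318.3, 380.4, 63.0, 68.5], 0.95), ([319.9, 307.4, 68.0, 76.4], 0.68), ([318.8, 222.9, 78.2, 74.5], 0.62), ([244.2, 321.8, 488.3, 316.5], 0.3)] 32.875
[319.48426838 222.05867617]
```

View pics/w5.png

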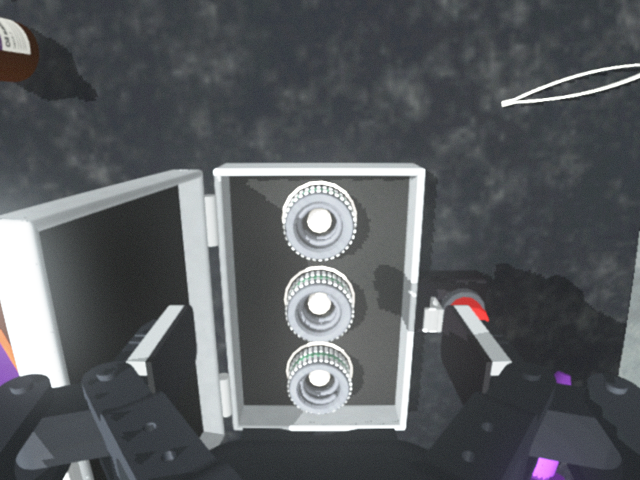

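```bash
cat >> h.py <<'E'
def overlay(fn,out,T,circ,box,s=8):
    im=cv2.imread(f'pics/{fn}.png'); x0,y0,x1,y1=box
    o=cv2.resize(im[y0:y1,x0:x1],None,fx=s,fy=s,interpolation=cv2.INTER_CUBIC)
    for (x,y,z,r,col) in circ:
        pts=np.array([(w2px('wrist',[x+r*np.cos(t),y+r*np.sin(t),z],T)-[x0,y0]+.5)*s for t in np.linspace(0,6.283,60)])
        cv2.polylines(o,[pts.astype(int)],True,col,1)
    cv2.imwrite(f'pics/{out}.png',o)
E
python3 - <<'E'
from h import *
T=np.load('T5.npy')
overlay('w5','o5',T,[(.5575,.1845,.034,.025,(0,0,255)),(.5575,.1845,.018,.0085,(0,255,0)),(.5575,.1845,.034,.010,(255,255,0))],(270,170,370,270),6)
E
```

```text
(no output)
```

View pics/o5.png

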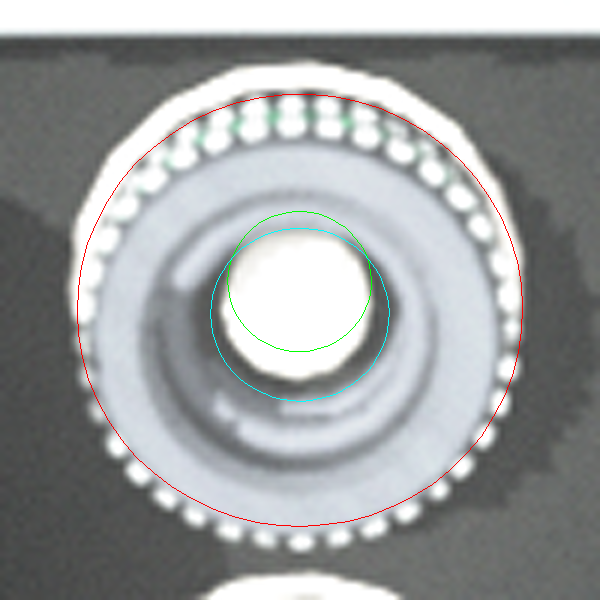

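```bash
python3 - <<'E'
from h import *
x,y=.5576,.1868
fingers.gripper_to(.85,60)
robot.line_to([x,y,.06],velocity=.15)
s=robot.line_to([x,y,.030],velocity=.05,f_stop=10); print(s,robot.current_tool_pos())
fingers.gripper_to(0,60); print('gap',robot.current_finger_gap(),robot.current_contact_force())
robot.line_to([x,y,.22],velocity=.2); print('gap',robot.current_finger_gap(),robot.current_contact_force())
im,T=grab('wrist','w6'); grab('top','top6')
print(robot.current_time_s())
E
```

```text
False [0.5577044  0.18678803 0.02995961]
gap 0.5695044546359362 [-0.17465943 -1.02348506  2.26341951]
gap 0.5655141520264745 [-0.88262724  0.43737767 -2.17788872]
36.425
```

View pics/w6.png

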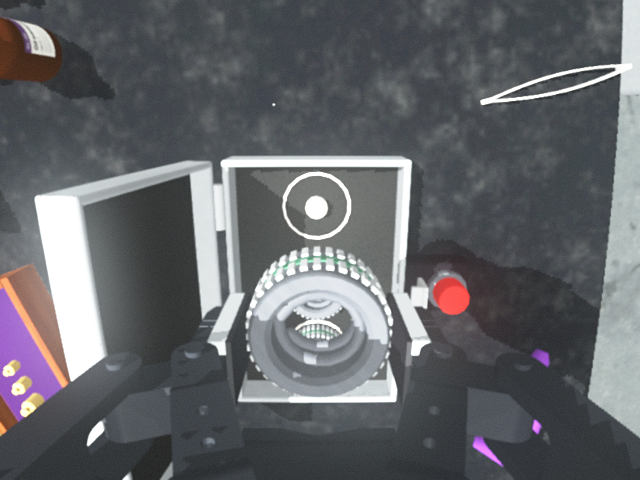

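```bash
python3 - <<'E'
from h import *
for nm,tp,fp in [('A',(373.75,233.75),(370.5,236.75)),('B',(320+573/4,200+216/4),(320+538/4,200+225/4))]:
    print(nm,px2w('top',tp,.100),px2w('top',fp,.014))
    t=px2w('top',fp,.014)
    for yaw in (-95,-110,-130,-150,-180):
        q=robot.inverse_kinematics([t[0],t[1],.212],[180,0,yaw]); print(yaw,None if q is None else np.round(q))
E
```

```text
A [ 0.57803777 -0.09016853  0.1       ] [ 0.57880504 -0.09213713  0.014     ]
-95 [ 28.  26. -31.  83.  14.  74. 172.]
-110 [ -5.  24.  18.  85.  -7.  73. 173.]
-130 [-15.  25.  32.  85. -14.  74. 159.]
-150 [-17.  26.  36.  85. -15.  74. 140.]
-180 [-21.  27.  41.  85. -18.  74. 112.]
B [ 0.52866988 -0.29288479  0.1       ] [ 0.52777947 -0.29651782  0.014     ]
-95 [ -11.   38.   64.   82.  -34.   81. -131.]
-110 [ 54.  31. -41.  80.  20.  77. 173.]
-130 [ 20.  26.  11.  81.  -5.  74. 172.]
-150 [ -2.  31.  46.  82. -22.  77. 165.]
-180 [ -5.  33.  52.  82. -26.  78. 138.]
```

```bash
python3 - <<'E'
from h import *
robot.move_to([.578,-.092,.212],[180,0,-130])
im,T=grab('wrist','w7'); np.save('T7',T); print(T.round(4).tolist(),'gap',robot.current_finger_gap(),robot.current_contact_force())
x,y=.578,-.092
overlay('w7','o7',T,[(x,y,.062,.019,(0,0,255)),(x,y,.014,.032,(0,255,0)),(x,y,.082,.0145,(255,255,0))],(250,120,390,260),5)
E
```

```text
[[-0.6392, -0.769, -0.0, 0.5786], [-0.769, 0.6392, 0.0028, -0.0886], [-0.0021, 0.0018, -1.0, 0.2117], [0.0, 0.0, 0.0, 1.0]] gap 0.5703629443035294 [-0.24692614 -0.35110788 -2.66491508]
```

View pics/o7.png

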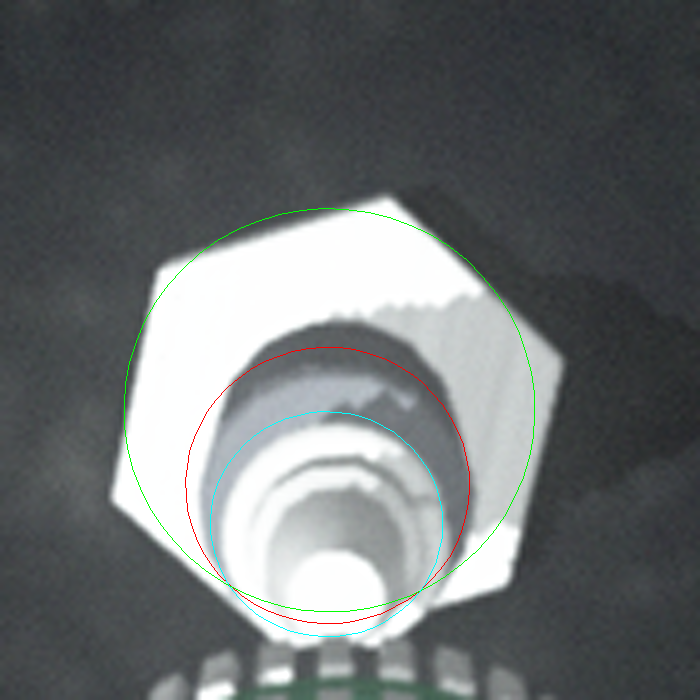

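```bash
python3 - <<'E'
from h import *
robot.pause(.4)
im,T=grab('wrist','w8'); np.save('T8',T); print(T.round(4).tolist(),robot.current_time_s())
x,y=.578,-.092
overlay('w8','o8',T,[(x,y,.062,.019,(0,0,255)),(x,y,.014,.032,(0,255,0)),(x,y,.082,.0145,(255,255,0)),(x,y,.014,.037,(0,255,0))],(250,120,390,260),5)
E
```

```text
[[-0.6422, -0.7665, 0.0, 0.5781], [-0.7665, 0.6422, 0.0001, -0.0916], [-0.0, 0.0, -1.0, 0.212], [0.0, 0.0, 0.0, 1.0]] 38.0083
```

View pics/o8.png

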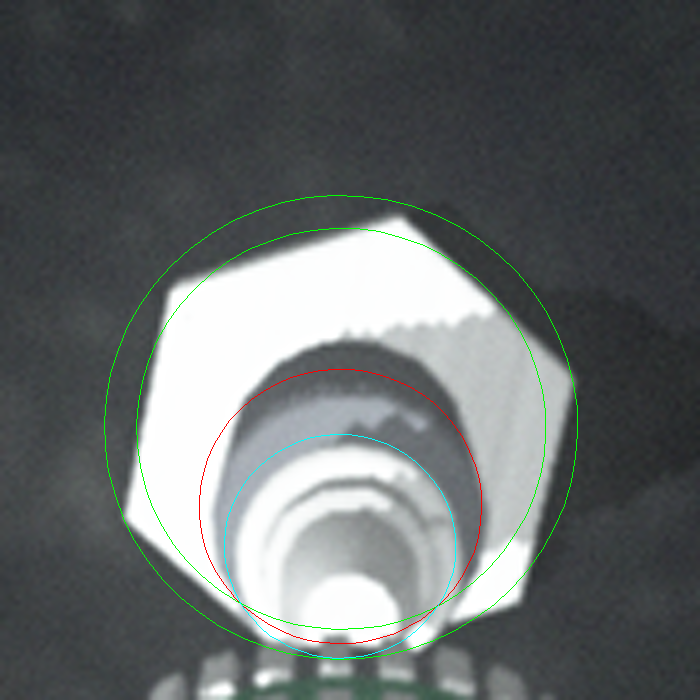

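```bash
python3 - <<'E'
from h import *
T=np.eye(4);T[:3,:3]=np.load('T5.npy')[:3,:3];T[:3,3]=[.5577,.1868,.22]
x,y=.5577,.1868
overlay('w6','o6',T,[(x,y,.224,.025,(0,0,255)),(x,y,.224,.01,(0,255,0)),(x,y,.198,.025,(255,255,0))],(230,230,410,410),4)
T=np.load('T8.npy')
overlay('w8','o8b',T,[(T[0,3],T[1,3],.216,.025,(0,0,255))],(230,230,410,410),4)
E
```

```text
(no output)
```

View pics/o6.png

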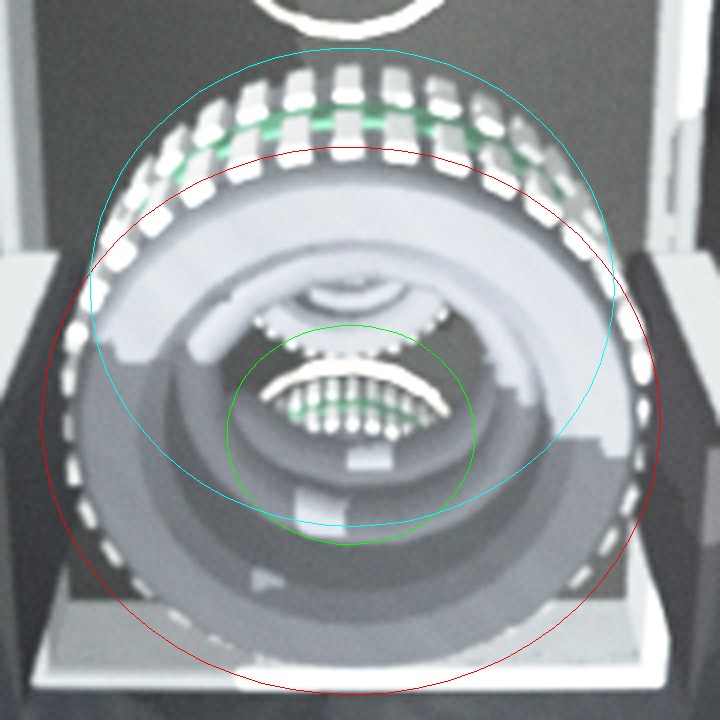

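View pics/o8b.png

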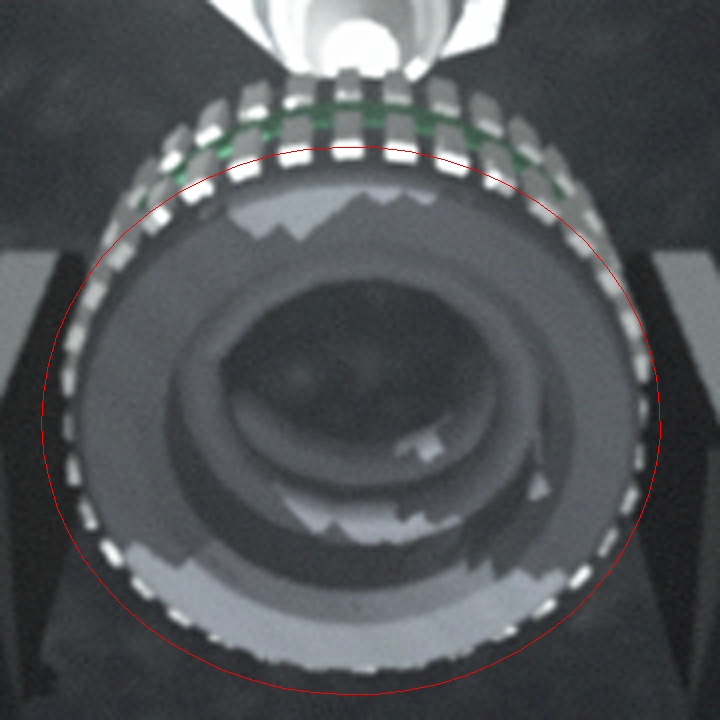

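```bash
python3 - <<'E'
from h import *
x,y=.5792,-.0892
robot.line_to([x,y,.135],[180,0,-130],velocity=.15); robot.pause(.2)
print(robot.current_tool_pos(),robot.current_contact_force())
s=robot.line_to([x,y,.086],velocity=.03,f_stop=6); print(s,robot.current_tool_pos(),robot.current_contact_force(),'gap',robot.current_finger_gap(),robot.current_time_s())
a=vision.grab_frame('side')[200:440,230:550,::-1]; cv2.imwrite('pics/m9.png',cv2.resize(a,None,fx=2,fy=2))
grab('wrist','w9')
E
```

```text
[ 0.58015868 -0.08958091  0.13642887] [-0.37147164 -1.09276776 -1.2201176 ]
True [ 0.57988461 -0.08929051  0.09520735] [ 1.28360703 -0.14787388  2.97167278] gap 0.5699025962510899 40.0833
```

View pics/w9.png

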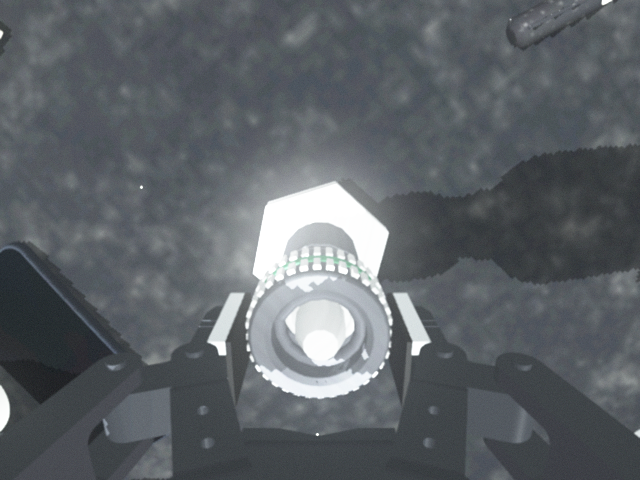

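```bash
cat >> h.py <<'E'
def screw(x,y,z0,yaw0,total,step=30,zmin=.0835,fz_max=25,v=.005):
    n=int(round(total/step)); F0=np.array(robot.current_contact_force())
    for i in range(1,n+1):
        z=max(zmin,z0-.010*i*step/360)
        t=robot.current_time_s()
        robot.line_to([x,y,z],[180,0,yaw0-i*step],velocity=v)
        F=np.array(robot.current_contact_force());M=np.array(robot.current_torque());p=robot.current_tool_pos()
        print(i*step,'z%.4f xy %.4f %.4f'%(p[2],p[0],p[1]),'F',F.round(1),'Mz %.2f'%M[2],'j7 %.0f'%robot.current_joint_positions()[6],'dt %.2f'%(robot.current_time_s()-t))
        if F[2]>fz_max or abs(M[2])>4: print('limit');break
    return yaw0-i*step,z
E
python3 - <<'E'
from h import *
print(screw(.5792,-.0892,.0952,-130,60,30),robot.current_finger_gap())
E
```

```text
30 z0.0946 xy 0.5792 -0.0892 F [ 0.6 -0.6  5.1] Mz -0.01 j7 135 dt 0.67
60 z0.0938 xy 0.5795 -0.0892 F [ 0.1 -0.   3.5] Mz 0.00 j7 109 dt 0.67
(-190, 0.09353333333333334) 0.5667499300448922
```

```bash
python3 - <<'E'
from h import *
print(screw(.5792,-.0892,.0935,-190,260,32.5),robot.current_finger_gap(),robot.current_time_s())
grab('wrist','w10')
a=vision.grab_frame('side')[200:440,230:550,::-1]; cv2.imwrite('pics/m10.png',cv2.resize(a,None,fx=2,fy=2))
E
```

```text
32.5 z0.0929 xy 0.5794 -0.0894 F [-0.   0.7  5. ] Mz -0.04 j7 81 dt 0.72
65.0 z0.0920 xy 0.5795 -0.0895 F [ 1.1 -0.3  5.9] Mz -0.01 j7 53 dt 0.72
97.5 z0.0912 xy 0.5794 -0.0897 F [-0.1  0.5  5. ] Mz -0.07 j7 25 dt 0.72
130.0 z0.0902 xy 0.5793 -0.0898 F [-0.1  0.5  6.2] Mz -0.04 j7 -5 dt 0.72
162.5 z0.0893 xy 0.5792 -0.0899 F [0.7 0.2 5.3] Mz -0.04 j7 -36 dt 0.72
195.0 z0.0885 xy 0.5792 -0.0898 F [ 0.1 -0.8  5.7] Mz -0.02 j7 -68 dt 0.72
227.5 z0.0875 xy 0.5790 -0.0900 F [-0.5 -1.2  5.5] Mz -0.05 j7 -101 dt 0.72
260.0 z0.0866 xy 0.5791 -0.0899 F [-0.4 -0.9  6.2] Mz -0.00 j7 -133 dt 0.72
(-450.0, 0.08627777777777777) 0.5685366542843722 47.2667
```

View pics/w10.png

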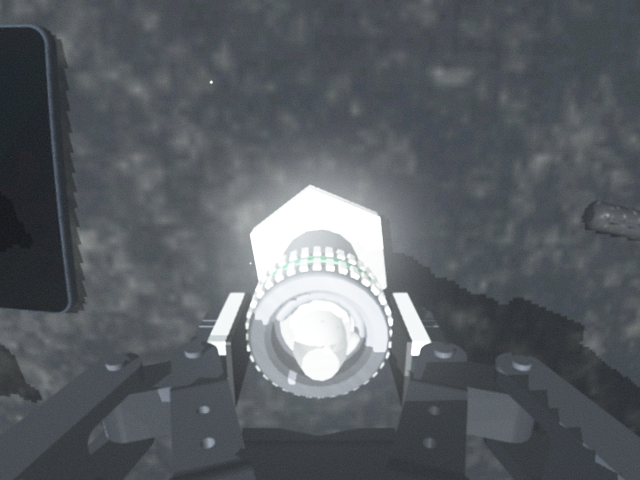

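View pics/m10.png

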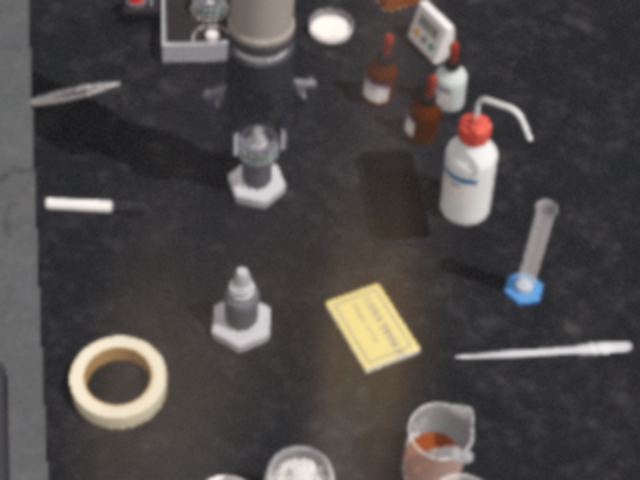

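```bash
cat >> h.py <<'E'
def unwind(deg):
    fingers.gripper_to(.8); q=np.array(robot.current_joint_positions(),float); q[6]+=deg
    robot.move_j(q); robot.pause(.2)
    e=robot.current_eef_rot(); print('unwound',e,robot.current_tool_pos(),robot.current_joint_positions()[6])
    fingers.gripper_to(0); print('gap',robot.current_finger_gap(),robot.current_contact_force(),robot.current_time_s())
    return e[2]
E
python3 - <<'E'
from h import *
y,z=screw(.5792,-.0895,.0863,-450,30,30)
yw=unwind(300)
print(screw(.5792,-.0895,z,yw,180,30,zmin=.080,fz_max=18))
print(robot.current_finger_gap(),robot.current_time_s())
grab('wrist','w11')
E
```

```text
30 z0.0858 xy 0.5788 -0.0903 F [ 0.5 -0.3  5.2] Mz -0.01 j7 -163 dt 0.67
unwound [ 1.79958289e+02 -9.93256515e-02  1.79994374e+02] [ 0.57854207 -0.08917379  0.08461789] 137.23841296635814
gap 0.5746287877097993 [0.2241955  0.15306825 2.87047641] 53.2083
30 z0.0846 xy 0.5793 -0.0892 F [0.2 0.9 1.5] Mz 0.06 j7 107 dt 0.67
60 z0.0845 xy 0.5799 -0.0889 F [0.8 2.3 5.4] Mz 0.02 j7 78 dt 0.68
90 z0.0844 xy 0.5805 -0.0895 F [0.4 2.1 6.8] Mz 0.05 j7 48 dt 0.67
120 z0.0843 xy 0.5805 -0.0904 F [-0.3  0.7  9.5] Mz -0.06 j7 18 dt 0.67
150 z0.0842 xy 0.5818 -0.0913 F [ 2.2 -0.1 11. ] Mz 0.01 j7 -12 dt 0.68
180 z0.0842 xy 0.5821 -0.0930 F [ 2.1 -1.9 11.9] Mz 0.03 j7 -42 dt 0.67
(np.float64(-0.005625785915071901), 0.08046666666666666)
0.5750491632693042 57.2583
```

View pics/w11.png

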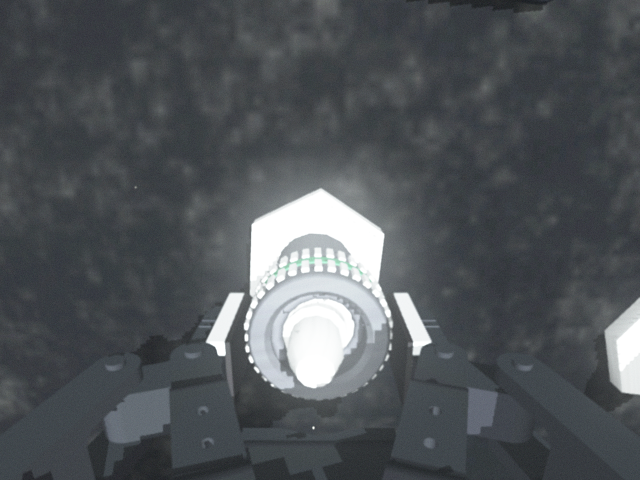

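```bash
cat >> h.py <<'E'
def sideview(px,py,d,name,a=-60,back=.035,zt=.085):
    d=np.array(d,float);d/=np.hypot(*d)
    R=tool_rot(d,a); z=Ro.from_euler('xyz',R,degrees=True).as_matrix()[:,2]
    P=np.array([px,py,zt])-z*back
    robot.move_to(P-z*.05+[0,0,.05],R); robot.line_to(P,velocity=.15); robot.pause(.3)
    im,T=grab('wrist',name); np.save('T_'+name,T)
    print(T[:3,3],robot.current_time_s())
    robot.line_to(P-z*.05+[0,0,.08],velocity=.25)
E
python3 - <<'E'
from h import *
fingers.gripper_to(1.0)
p=np.array(robot.current_tool_pos()); robot.line_to([p[0],p[1],.22],velocity=.2)
sideview(.582,-.093,(1,-.1),'w12')
a=vision.grab_frame('side')[200:440,230:550,::-1]; cv2.imwrite('pics/m12.png',cv2.resize(a,None,fx=2,fy=2))
E
```

```text
Traceback (most recent call last):
  File "h.py", line 91, in sideview
    robot.move_to(P-z*.05+[0,0,.05],R); robot.line_to(P,velocity=.15); robot.pause(.3)
    ~~~~~~~~~~~~~^^^^^^^^^^^^^^^^^^^^^
station.PlanningError: the arm cannot take that pose within its joint ranges
```

```bash
python3 - <<'E'
from h import *
print(robot.current_tool_pos())
for (px,py) in ((.582,-.093),(.528,-.295)):
  for a in (-45,-60,):
    r=[]
    for h in range(-180,180,20):
        d=(np.cos(np.radians(h)),np.sin(np.radians(h))); R=tool_rot(np.array(d),a); z=Ro.from_euler('xyz',R,degrees=True).as_matrix()[:,2]
        ok=[robot.inverse_kinematics(np.array([px,py,.085])-z*b+[0,0,c],R) is not None for b,c in ((.035,0),(.085,.05))]
        if all(ok): r.append(h)
    print(px,a,r)
E
```

```text
[ 0.57809501 -0.08858677  0.21849675]
0.582 -45 [-120, -100, -80, -60, -40, -20, 0, 20, 40, 60, 80, 100, 120]
0.582 -60 [-120, -100, -80, -60, -40, 20, 40, 60, 80, 100]
0.528 -45 [-140, -120, -100, -80, -60, -40, -20, 0, 20, 40, 60, 80]
0.528 -60 [-140, -120, -100, -80, -60, -40, -20, 0, 20, 40, 60, 80]
```

```bash
python3 - <<'E'
from h import *
sideview(.582,-.093,(.5,-.866),'w12')
a=vision.grab_frame('side')[200:440,230:550,::-1]; cv2.imwrite('pics/m12.png',cv2.resize(a,None,fx=2,fy=2))
E
```

```text
[ 0.56715788 -0.06607904  0.10291861] 60.7167
```

View pics/w12.png

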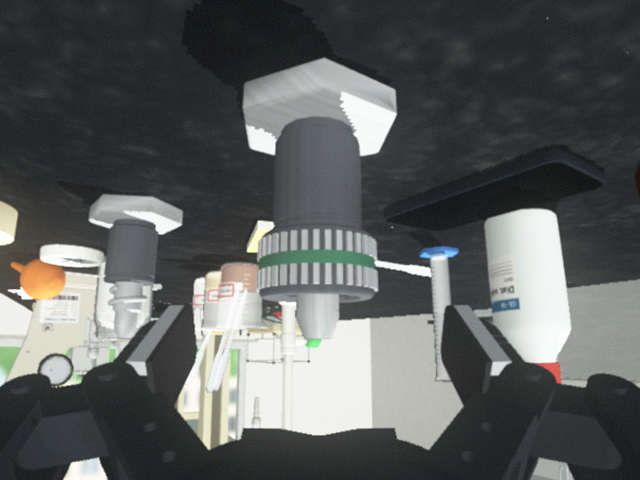

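View pics/m12.png

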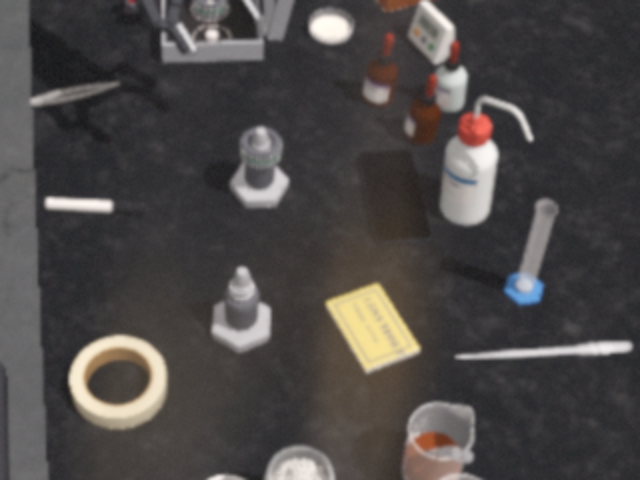

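```bash
cat > fit.py <<'E'
from h import *
from scipy.optimize import least_squares
def run(name,x0,y0,obs_fn=None,dz=(0,.003),box=(220,40,420,360),s=3,sh=(0,0,0)):
    T=np.load('T_'+name+'.npy').copy(); T[:3,3]+=sh
    c=[(x0,y0,0,.0369,(0,255,0)),(x0,y0,.014,.0369,(0,255,0)),(x0,y0,.014,.019,(255,0,255)),(x0,y0,.104,.002,(255,0,255))]
    for i,h in enumerate(dz):
        col=[(0,0,255),(255,255,0)][i]
        c+=[(x0,y0,.062+h,.025,col),(x0,y0,.088+h,.025,col)]
    overlay(name,'o_'+name,T,c,box,s)
E
python3 -c "
from fit import *
run('w12',.582,-.093,dz=(0,),box=(230,50,410,350))"
```

```text
(no output)
```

View pics/o_w12.png

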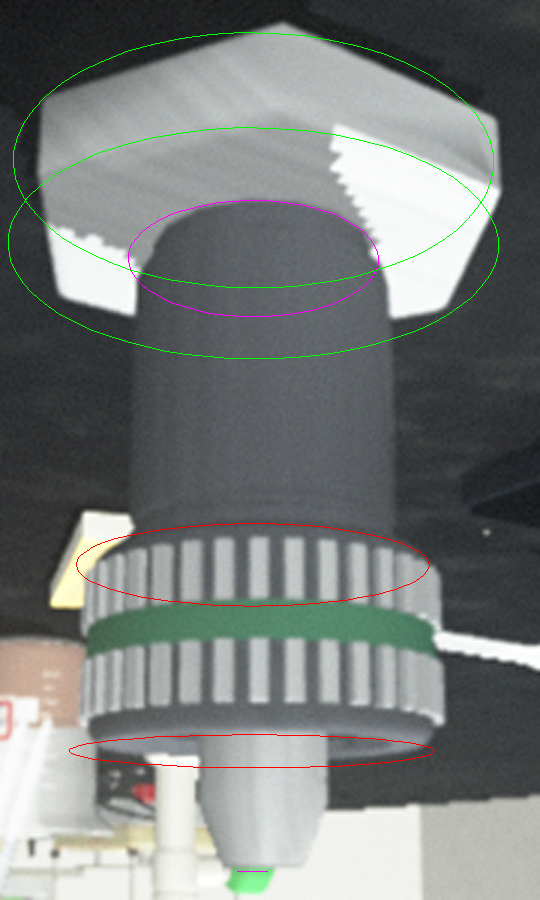

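```bash
python3 - <<'E'
from h import *
p=np.array(robot.current_tool_pos())
robot.move_to([.5,.05,.3],[180,0,-95.2])
robot.move_to([.5635,.2490,.184],[180,0,-95.2]); robot.pause(.4)
im,T=grab('wrist','w13'); np.save('T13',T); print(T[:3,3],robot.current_joint_positions(),robot.current_time_s())
x,y=.5635,.2490
overlay('w13','o13',T,[(x,y,.034,.025,(0,0,255)),(x,y,.018,.0085,(0,255,0))],(270,170,370,270),6)
E
```

```text
[0.56391327 0.24815661 0.18451975] [  7.68384481  38.35978045 -55.20834855  79.79323871  31.44315561
  77.8872685  126.67314066] 65.225
```

View pics/o13.png

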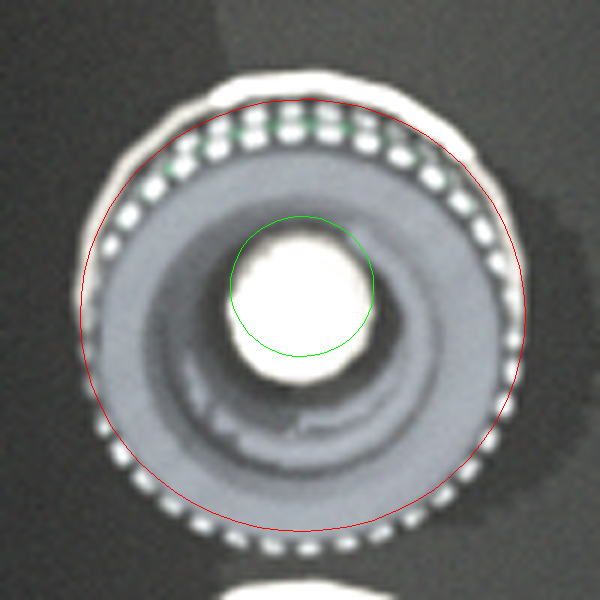

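```bash
python3 - <<'E'
from h import *
x,y=.5636,.2514
fingers.gripper_to(.85,60)
robot.line_to([x,y,.06],velocity=.15)
s=robot.line_to([x,y,.030],velocity=.05,f_stop=10); robot.pause(.2); print(s,robot.current_tool_pos())
fingers.gripper_to(0,60); print('gap',robot.current_finger_gap(),robot.current_contact_force(),robot.current_tool_pos())
robot.line_to([x,y,.22],velocity=.2); print('gap',robot.current_finger_gap(),robot.current_contact_force())
robot.move_to([.45,.0,.25],[180,0,-130])
robot.move_to([.528,-.293,.212],[180,0,-150]); robot.pause(.5)
im,T=grab('wrist','w14'); np.save('T14',T); print(T.round(4).tolist(),'gap',robot.current_finger_gap(),robot.current_time_s(),robot.current_joint_positions()[6])
x,y=.528,-.293
overlay('w14','o14',T,[(x,y,.062,.019,(0,0,255)),(x,y,.014,.032,(0,255,0)),(x,y,.014,.037,(0,255,0))],(250,120,390,260),5)
E
```

```text
False [0.56384334 0.25163365 0.03042277]
gap 0.5687384918127166 [ 1.4719262  -0.20351925  1.96617873] [0.56406107 0.25175853 0.03063774]
gap 0.5720369808252495 [-0.61878633 -0.11292819 -1.40164952]
[[-0.8659, -0.5001, 0.0001, 0.528], [-0.5001, 0.8659, -0.0002, -0.2929], [0.0001, -0.0002, -1.0, 0.2121], [0.0, 0.0, 0.0, 1.0]] gap 0.569476069524887 71.6667 130.85097619261208
```

View pics/o14.png

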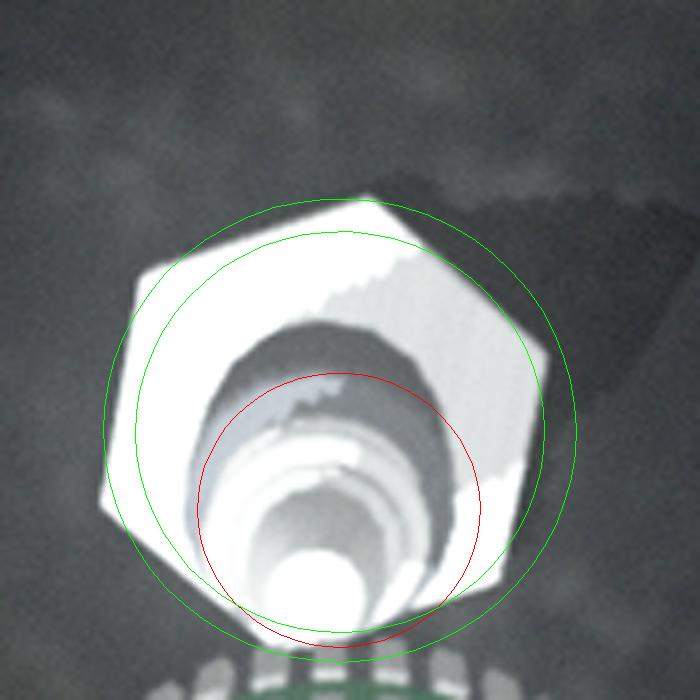

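View pics/w14.png

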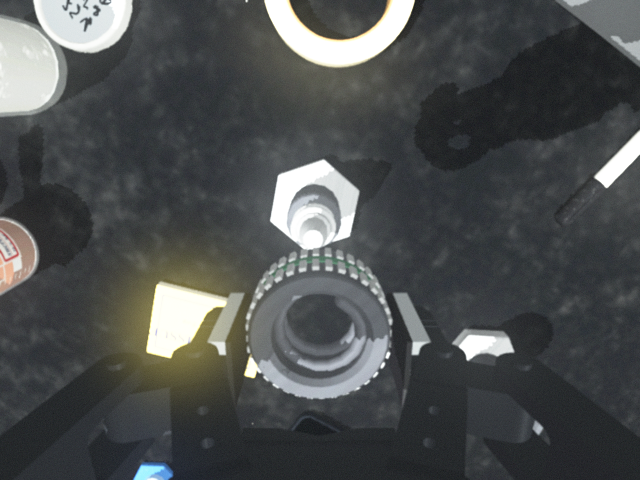

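```bash
python3 - <<'E'
from h import *
x,y=.5296,-.2957
robot.line_to([x,y,.135],[180,0,-150],velocity=.12); robot.pause(.3)
print(robot.current_tool_pos(),robot.current_contact_force())
s=robot.line_to([x,y,.086],velocity=.03,f_stop=6); print(s,robot.current_tool_pos(),robot.current_contact_force(),'gap',robot.current_finger_gap(),robot.current_time_s())
grab('wrist','w15')
E
```

```text
[ 0.52998383 -0.29580107  0.1357167 ] [ 0.10376547  0.55122514 -1.75828759]
True [ 0.52964179 -0.29583322  0.09760827] [-0.59582559 -0.37872126  4.11593723] gap 0.5638442597697368 73.9167
```

View pics/w15.png

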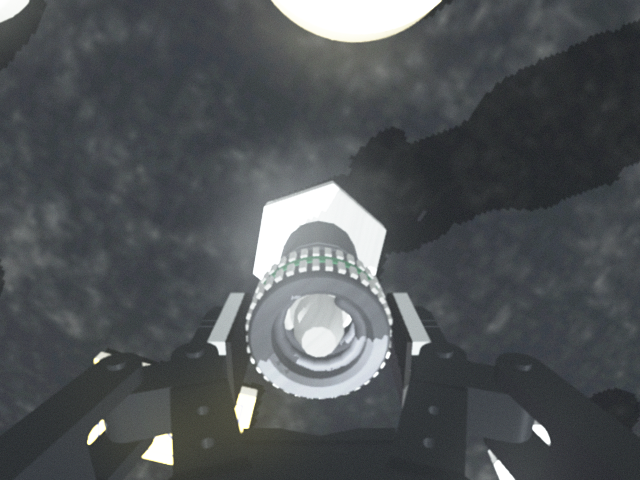

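```bash
python3 - <<'E'
from h import *
x,y=.5296,-.2957
yw,z=screw(x,y,.0974,-150,285,28.5)
print(robot.current_finger_gap())
yw=unwind(300)
print(robot.current_time_s())
grab('wrist','w16')
E
```

```text
28.5 z0.0970 xy 0.5298 -0.2961 F [-1.  -0.3  3.9] Mz -0.03 j7 102 dt 0.65
57.0 z0.0961 xy 0.5298 -0.2961 F [-0.5 -0.5  3.7] Mz 0.04 j7 77 dt 0.65
85.5 z0.0954 xy 0.5299 -0.2957 F [ 0.1 -0.3  4.7] Mz -0.01 j7 52 dt 0.65
114.0 z0.0945 xy 0.5300 -0.2958 F [ 0.4 -0.9  4.7] Mz -0.02 j7 26 dt 0.65
142.5 z0.0937 xy 0.5301 -0.2956 F [ 1.2 -1.   5.5] Mz -0.01 j7 1 dt 0.65
171.0 z0.0929 xy 0.5301 -0.2956 F [ 0.3 -0.8  5.1] Mz -0.02 j7 -24 dt 0.65
199.5 z0.0922 xy 0.5302 -0.2957 F [ 0.3 -0.9  5.1] Mz 0.00 j7 -50 dt 0.65
228.0 z0.0914 xy 0.5301 -0.2958 F [-0.1 -0.2  6.1] Mz -0.00 j7 -75 dt 0.65
256.5 z0.0906 xy 0.5301 -0.2959 F [0.6 0.2 6. ] Mz -0.02 j7 -100 dt 0.65
285.0 z0.0898 xy 0.5300 -0.2962 F [-0.2  0.1  5.9] Mz -0.04 j7 -126 dt 0.65
0.5651479972860418
unwound [ 1.79876491e+02 -1.07122369e-02 -1.34947114e+02] [ 0.52906077 -0.29500478  0.08847451] 174.30710595076602
gap 0.5732953459648003 [ 0.19474994 -0.47984234  3.21832804] 85.625
85.625
```

View pics/w16.png

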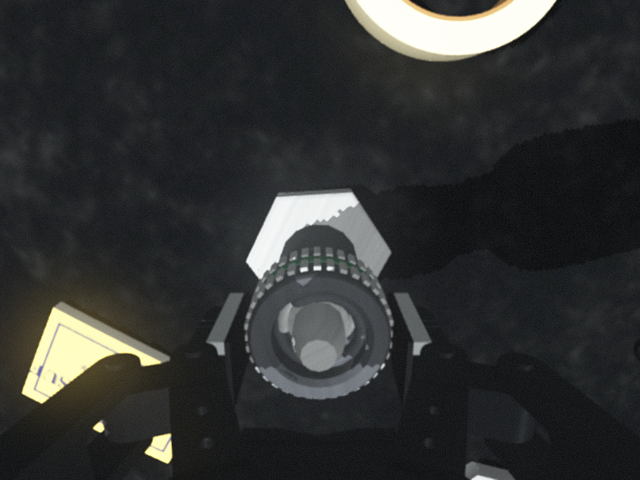

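```bash
python3 - <<'E'
from h import *
x,y=.5298,-.2957
print(screw(x,y,.0885,-134.95,300,30,zmin=.0795,fz_max=18))
print(robot.current_finger_gap(),robot.current_time_s())
grab('wrist','w17')
E
```

```text
30 z0.0882 xy 0.5301 -0.2960 F [-0.2  0.5  4.7] Mz -0.05 j7 148 dt 0.67
60 z0.0873 xy 0.5301 -0.2963 F [ 0.4 -0.3  5.3] Mz -0.03 j7 122 dt 0.68
90 z0.0864 xy 0.5302 -0.2960 F [ 0.3 -1.   5.1] Mz -0.05 j7 96 dt 0.67
120 z0.0856 xy 0.5301 -0.2964 F [ 0.5 -0.2  5.4] Mz 0.00 j7 70 dt 0.67
150 z0.0847 xy 0.5301 -0.2964 F [-0.  -0.6  5.2] Mz -0.05 j7 44 dt 0.67
180 z0.0840 xy 0.5300 -0.2966 F [0.  0.2 6.2] Mz -0.03 j7 17 dt 0.67
210 z0.0838 xy 0.5301 -0.2972 F [ 1.4 -0.4  7.1] Mz -0.01 j7 -10 dt 0.68
240 z0.0837 xy 0.5296 -0.2979 F [-0.8 -0.5 10.6] Mz 0.04 j7 -39 dt 0.67
270 z0.0837 xy 0.5294 -0.2981 F [-2.2 -0.1 14.2] Mz 0.00 j7 -68 dt 0.67
300 z0.0836 xy 0.5294 -0.2984 F [-2.6 -0.3 17.3] Mz 0.09 j7 -98 dt 0.67
(-434.95, 0.08016666666666666)
0.5772813313027525 92.425
```

View pics/w17.png

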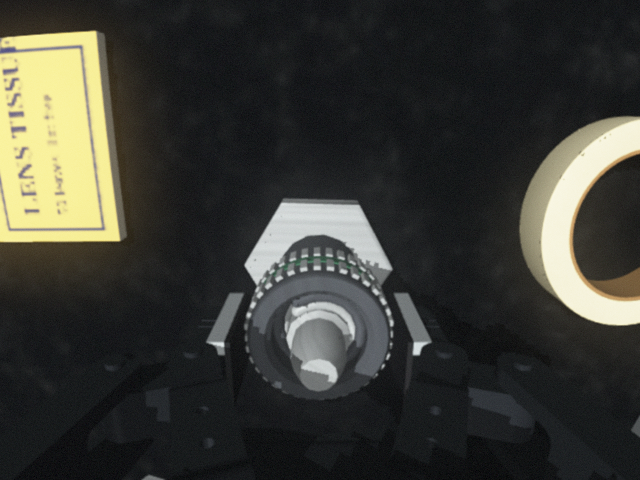

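```bash
python3 - <<'E'
from h import *
fingers.gripper_to(1.0)
p=np.array(robot.current_tool_pos()); robot.line_to([p[0],p[1],.22],velocity=.2)
sideview(.5295,-.2975,(.5,-.866),'w18')
a=vision.grab_frame('side')[200:440,230:550,::-1]; cv2.imwrite('pics/m18.png',cv2.resize(a,None,fx=2,fy=2))
from fit import run
run('w18',.5295,-.2975,dz=(0,),box=(230,50,410,350))
E
```

```text
[ 0.51470537 -0.2707519   0.10295374] 96.7667
```

View pics/o_w18.png

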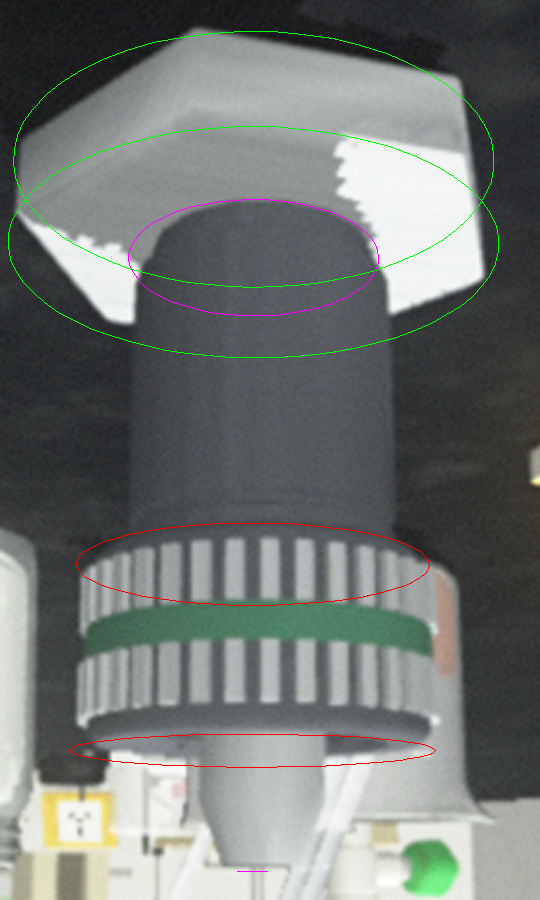

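View pics/m18.png

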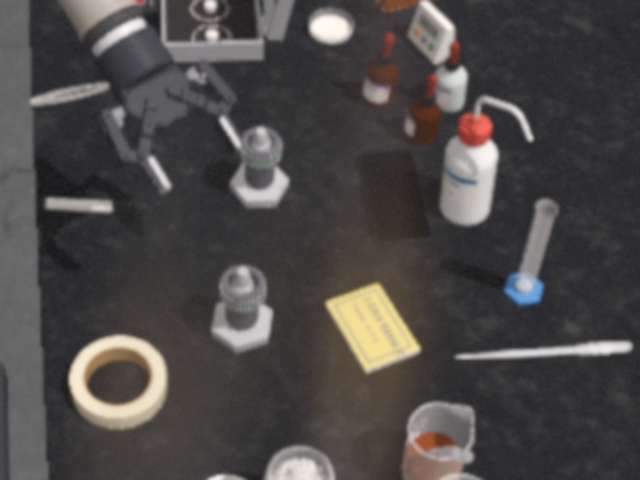

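```bash
python3 - <<'E'
from h import *
p=np.array(robot.current_tool_pos()); print(p); robot.line_to(p+[-.02,0,.14],velocity=.2)
robot.move_to([.42,.1,.36],[180,0,180]); robot.pause(.5)
im,_=grab('top','top9'); 
print(robot.current_time_s(),rec('gauge_1','top'),rec('lens_tissue','top'))
E
```

```text
[ 0.49229659 -0.2338342   0.20690888]
100.7333 [([462.2, 254.3, 24.9, 19.6], 0.66), ([205.3, 244.0, 20.0, 21.8], 0.63), ([374.4, 234.8, 20.6, 19.3], 0.58)] [([462.7, 195.6, 45.4, 35.4], 0.68)]
```

View pics/top9.png

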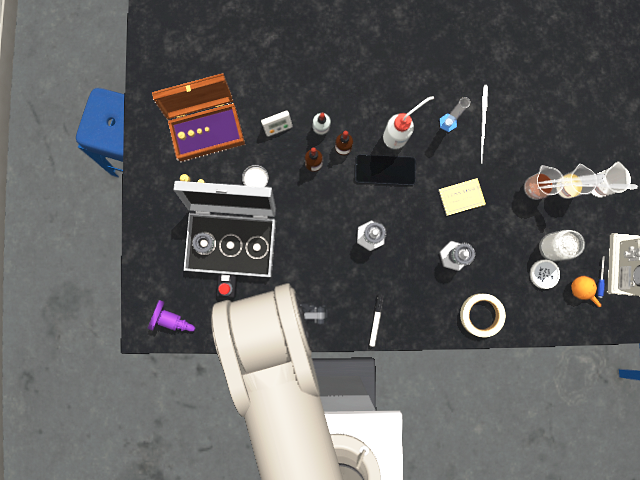

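The final picture shows both posts upright with gauges on, at (372,235) and (459,255). The spare gauge is in the open case at (204,243), the tissue is unmoved at (462,196), and the arm is clear of everything. I'm handing in the job.

```bash
python3 - <<'E'
from h import *
workorder.close_job(); print(robot.current_time_s())
E
```

```text
the job is handed in; nothing more can be done
the job is handed in; nothing more can be done
```

The job is done and handed in at about 101 s of the 210 s allowed; `close_job` gave no verdict. I pressed the button and the lid sprang open. Only the two fallen posts were present (post_1 was absent), and I set both upright. One of them was knocked aside during the run, so I measured it again before lifting it. I then screwed a gauge clockwise onto each:

| Post | Turns to home | At the end |
|---|---|---|
| Left (top image 372,235) | about 1.0 | stopped sinking, pushing force rose to 12 N, post began to turn with the gauge |
| Right (top image 459,255) | about 1.3 | stopped sinking, pushing force rose to 17 N, post began to turn with the gauge |

- **Seating:** Close-up side views with the wrist camera show both gauges at the same height, matching the model at the shoulder to within about 1 mm.
- **Disagreement:** From the arm's own height readings, the left gauge's lower face came out at about 63.4 mm and the right at about 62.3 mm. The shoulder is at 62 mm and the limit is 1.5 mm above it. The left figure is just inside that limit and not more precise than about 1 mm. I relied on the matching side views and the stall.
- **Rest of the scene:** The lid is still open, the spare gauge is in the case, the lens tissue has not moved, and the gripper is clear of everything. The left post crept a few millimetres while turning.

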